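Lock the filter holder and bring the pipette over the membrane

ROBOT

A 6-joint arm with a two-finger parallel gripper is mounted at the origin on the work surface. World frame = base frame: x ahead of the robot, y to its left, z up, the work surface at z = 0. Lengths are in m, angles in rad, forces in N, time in s.
With the tool pointing down it reaches from about 0.225 to 0.875 m from the base axis. Payload 3.4 kg.
Tool frame: the origin (TCP) lies at the very end of the fingers, on their centre line; the grasp point (between the pads) lies 19 mm behind it (grip_depth is the distance from the TCP to the grasp point, in m); x points along the fingers, z is the direction in which the jaws open and shut, and the axes are right-handed (so a half turn about x gives the same grasp; the last joint's range is limited). The gripper opens to 85 mm and grips with 20 to 120 N. Pads are 22 mm wide; open, the fingers measure 114 mm over their backs; the gripper's body (76 mm by 85 mm) begins 54 mm behind the grasp point. The pads swing forward as they close: fully open they stand 13 mm farther back than shut.
Start: joints at [-1.415, 0.276, 1.505, -0, 1.361, -0.121], TCP at [0.157, -0.553, 0.231] pointing down, gripper open.
Joint ranges: [-2.89, 2.89], [-0.75, 2.08], [0.22, 2.7], [-1.18, 4.32], [0.11, 2.71], [-2.7, 2.7]. Speed limits (rad/s): [2.57, 2.57, 3.14, 3.14, 3.14, 3.14].

INTERFACE

Orientations are given as a unit quaternion [w, x, y, z].
In Python, from rig import get_state, get_image, sign_off, grip_depth gives the robot as it stands. The module is installed in compiled form; this text tells all that it offers.
- The arm moves only by the tool arm_command, never from a script. Its argument "series" is a list of rows, each an object with "dp": the shift along the tool's x, y, z scaled (see below), a list of three; "angular": the turn, a rotation vector about the tool's x, y, z scaled (see below), a list of three; "gripper": the finger opening in mm, from 0 to 85.4. A call has exactly 8 rows; each row shifts and turns the pose as measured when the row begins, along the tool's axes as they then stand; what a row does not reach is not made up. The controller multiplies each number of a shift by 0.12 m and each number of a turn by 90 degrees. A row lasts 1/8 s, in which the tool goes at most 62.5 mm and 10.7 degrees, less where a joint would pass 70% of its speed; a pose out of reach is approached as far as the arm can. A call with a number of a shift or a turn outside -1 to 1 is refused whole. A call with a gripper value outside its range is refused whole. The fingers move at their own pace and stop on an object; "grip_force" is the grip in N (left out, the last holds). Time passes only in rows, so rows that do not move let the fingers close, or fill a call up. It gives the time, the measured TCP pose, the force and the opening at its end, in the units of the state.
- get_state(): the state, without advancing time (a new reading comes with each control period).
- get_image(name): name is "scene" or "top"; returns a dict with "image" (400x640x3 uint8, blue, green, red), "depth" (400x640 float32, m along the optical axis (not along the pixel's ray), 0 where there is no reading), "mtx" (3x3 intrinsics, pixels), "view" (4x4, takes a point from world to camera coordinates). Camera axes: x right, y up, looking along -z (the intrinsics and any distortion apply to the point x, -y, -z); pixel columns grow to the right and rows downward; lengths in m; the calibration is good to about 2 mm. A picture is of the moment at which its call begins.
- sign_off(): hands the job in, once; it reports no verdict.
The state is a dict: "clock": time; "qpos": joint angles; "qd": joint speeds; "effort": joint torques, N m; "position": TCP position; "ee_rot": TCP orientation; "contact_force": force on the tool from outside, world axes, zero at the start; "moment": the same for the moment, N m; "width": finger opening in m.
Only numpy, scipy, OpenCV 4.12 (cv2) and the standard library are available. Lean on these libraries where they do the work, as an engineer would, in place of code of your own. Each camera call takes 0.05 s, during which the arm holds its last target. There are 200 camera calls.

TASK

First lock the membrane filter holder: turn its winged collar clockwise, as seen from above, fully home, until the wings lie in line with the manifold. Then take the pipette that has a tip fitted from the stand, carry it across, clear of the tube rack, without its tip touching anything, and finish while still holding it upright and still, with the end of the tip about 1 cm above the middle of the membrane, touching neither membrane nor holder, ready to dispense. Leave the other pipette, the tube rack, the tip box and the bottle where they stand.

Things in the scene. Friction and masses are not known exactly. Their poses are not given: they have to be found in the camera images.
- filter_mid (a point): centre of the upper face of the white filter membrane, 78 mm above the bench, at the bottom of a short upright steel funnel of 42 mm bore, 52 mm outside, 16 mm deep (rim 94 mm up). Site axes are the manifold's, z up.
- manifold: fixed stainless vacuum manifold; origin on the bench under filter_mid. A bar 60 mm wide (x), top 46 mm up, running from 75 mm on the +y side to 185 mm on the -y side of the origin. Its other place, 130 mm to -y, is shut with a rubber stopper (74 mm up). Two stopcocks on its -x face, below 40 mm.
- collar (a joint): lock collar round the funnel's foot (72 mm across, 71 to 85 mm up), turning about the vertical through filter_mid, with two opposite wings. 0: wings slantwise across the bar; grows clockwise seen from above; 1.25 rad is the locked stop, wings in line with the bar (manifold's y) over black marks. Friction about 0.12 N m; stays where left.
- wing (a point): pinch point on one wing of the collar, 92 mm above the bench, 52 mm from the collar's axis: the wing on the bar's -x side, which ends on the +y mark. Each wing is an upright radial plate 10 mm thick, reaching out to 63 mm from the axis, from 71 to 104 mm above the bench; its faces look sideways, square to the line from the axis.
- pipette_head (a point): grip point in the head of the pipette that has a tip fitted. Head: box 40 mm wide (y), 46 mm deep (x), from 30 mm below this point to 24 mm above it (button 3 mm more); a finger rest juts 20 mm from its +x face. Below it a round handle of 26 mm diameter, 66 mm long, then a nozzle of 17 to 7 mm, then the tip. z is up.
- tip_end (a point): lower end of that pipette's disposable tip, on the pipette's axis, 208 mm below pipette_head; 20 mm above the bench while it hangs in the stand. The tip shows 36 mm below the nozzle and is 2 to 8 mm thick.
- pipette: the same electronic pipette, about 160 g; origin at tip_end, z up along its axis.
- tip: the disposable tip on it, origin at its lower end.
- stand: fixed white pipette stand, base 110 x 244 mm; origin on the bench under the middle slot. Shelf: top 198 mm up, 8 mm thick, with three slots 30 mm wide, 65 mm apart along y, open to -x (shelf ends 45 mm from the slots' centres). Pipettes hang by their heads at the outer two, either way round; lift one 10 mm, draw it 70 mm to -x, more to pass the shelf.
- pipette2_head (a point): same point on the other pipette, alike but with no tip fitted; leave it hanging.
- rack: orange tube rack with capped tubes between stand and manifold, 200 mm (x) by 70 mm (y), cap tops 92 mm above the bench; origin under its centre. Leave it.
- tipbox: closed box of spare tips, 82 x 118 x 64 mm, origin under its centre. Leave it.
- bottle: amber glass jar with a blue cap, 56 mm across, 105 mm high, origin under its centre. Leave it.
Mind the look-alikes: they are no part of the job. What is shaped like the pipette but blue or orange is not meant.

How it is judged:
By the outcome, as a careful person would: the job done as asked, in the order asked, and still so for the second after the job is handed in, while the arm keeps its last pose, push and grip.
It also fails if it takes over 72 s, if anything falls off the work surface, if the arm or the gripper's body presses on something with over 40 N, if the wrist force passes 120 N, or if a joint passes its speed limit or range.

## Working session

There is one attempt and no reset: what is moved stays moved. The work goes in short steps, Python scripts to look and compute and a tool call to move; the robot and the scene stay as the last step left them, time stands still between calls to the robot, and variables do not carry over. Pictures are saved under pics/ and viewed, about 8 in all and at most 12, crops included, and the job is handed in when it is done.

Besides the shell and the picture viewer there is one more tool, called after "Call:" as name(argument=value, ...), one argument or row to a line, values as JSON. arm_command: Moves the arm, as the interface text tells. Its arguments: {"type":"object","properties":{"series":{"type":"array","items":{"type":"object","properties":{"dp":{"type":"array","items":{"type":"number"}},"angular":{"type":"array","items":{"type":"number"}},"gripper":{"type":"number"}}}},"grip_force":{"type":"number"}},"required":["series"]}

```bash
mkdir -p pics; cat > h.py <<'E'
import numpy as np, cv2
from rig import get_state,get_image,grip_depth
def load(n):
    d=np.load(f'{n}.npz'); return d
def grab(n,tag):
    d=get_image(n); np.savez(f'{tag}.npz',**d); return d
def cloud(d):
    K,V,z=d['mtx'],d['view'],d['depth']
    v,u=np.mgrid[:z.shape[0],:z.shape[1]]
    c=np.stack([(u-K[0,2])/K[0,0]*z,-(v-K[1,2])/K[1,1]*z,-z],-1)
    P=(c-V[:3,3])@V[:3,:3]; P[z==0]=np.nan; return P
def ray(d,u,v,h):
    K,V=d['mtx'],d['view']
    r=np.array([(u-K[0,2])/K[0,0],-(v-K[1,2])/K[1,1],-1.])@V[:3,:3]
    o=-V[:3,3]@V[:3,:3]; return o+r*(h-o[2])/r[2]
def proj(d,p):
    K,V=d['mtx'],d['view']; c=V[:3,:3]@np.array(p)+V[:3,3]
    return K[0,0]*c[0]/-c[2]+K[0,2], K[1,1]*c[1]/c[2]+K[1,2]
E
python3 - <<'E'
from h import *
s=get_state(); print({k:np.round(v,3) for k,v in s.items()},grip_depth)
for n in('scene','top'):
    d=grab(n,n+'0'); cv2.imwrite(f'pics/{n}0.png',d['image']); print(d['mtx'].round(1).tolist(),d['view'].round(3).tolist(),(d['depth']>0).mean())
E
```

```text
{'clock': np.float64(0.0), 'qpos': array([-1.415,  0.277,  1.506,  0.   ,  1.361, -0.121]), 'qd': array([-0.   , -0.001, -0.   , -0.   ,  0.001,  0.002]), 'effort': array([-0.0000e+00, -4.1678e+01, -2.4581e+01, -1.0000e-03,  1.1000e-02,
       -0.0000e+00]), 'position': array([ 0.157, -0.553,  0.23 ]), 'ee_rot': array([ 0.564,  0.427,  0.565, -0.426]), 'contact_force': array([-0.192, -0.533,  0.404]), 'moment': array([-0.004, -0.036, -0.042]), 'width': np.float64(0.085)} 0.0187
[[485.6, 0.0, 320.3], [0.0, 485.6, 188.4], [0.0, 0.0, 1.0]] [[-0.823, 0.568, -0.015, 0.378], [-0.352, -0.49, 0.797, 0.144], [0.445, 0.661, 0.604, -1.859], [0.0, 0.0, 0.0, 1.0]] 0.9955
[[496.0, 0.0, 318.5], [0.0, 496.0, 200.2], [0.0, 0.0, 1.0]] [[-0.022, -1.0, -0.005, 0.184], [0.975, -0.023, 0.222, -0.606], [-0.222, 0.0, 0.975, -1.424], [0.0, 0.0, 0.0, 1.0]] 0.99596875
```

View pics/scene0.png

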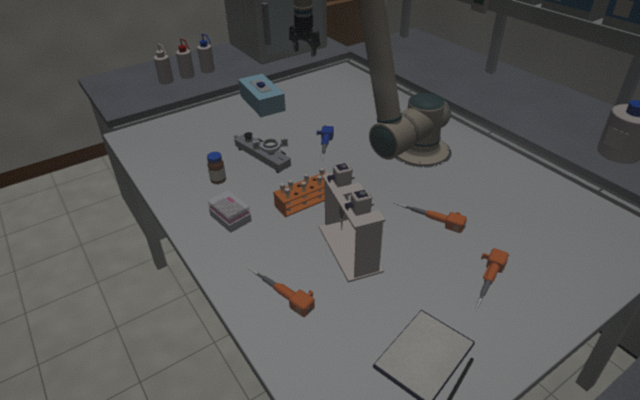

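View pics/top0.png

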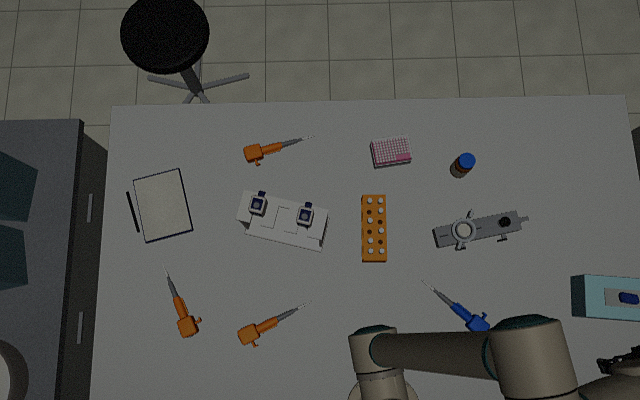

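The scene view shows the stand with two grey pipettes, heads at (343,172) and (358,200), the rack at (300,193) and the manifold at (263,148). In the top view the heads are at (258,203) and (305,214), the funnel is at (465,230) and the stopper at (504,222). The blue and orange pipettes lying on the bench are look-alikes. I'll enlarge the views to see which pipette has the tip.

```bash
python3 - <<'E'
from h import *
s=np.load('scene0.npz')['image'];t=np.load('top0.npz')['image']
f=lambda im,x,y,w,h,W,H:cv2.convertScaleAbs(cv2.resize(im[y:y+h,x:x+w],(W,H),interpolation=cv2.INTER_CUBIC),alpha=1.7)
a=np.vstack([f(s,310,155,80,64,400,320),f(t,425,195,110,65,400,236)])
b=np.vstack([f(t,230,180,100,75,400,300),f(s,225,120,80,51,400,256)])
cv2.imwrite('pics/c1.png',np.hstack([a,b]))
for n in('scene0','top0'):
    d=np.load(n+'.npz');P=cloud(d); np.set_printoptions(suppress=True,precision=4)
    for (u,v) in ([(263,148),(270,145),(343,172),(358,200)] if n[0]=='s' else [(465,230),(504,222),(258,203),(305,214),(374,230)]): print(n,u,v,P[v,u])
E
```

```text
scene0 263 148 [ 0.5369 -0.2456  0.0866]
scene0 270 145 [ 0.5127 -0.2364  0.0949]
scene0 343 172 [0.5369 0.2269 0.2525]
scene0 358 200 [0.5795 0.3469 0.2528]
top0 465 230 [ 0.5082 -0.2596  0.0764]
top0 504 222 [ 0.5291 -0.3763  0.078 ]
top0 258 203 [0.5637 0.3289 0.2558]
top0 305 214 [0.5305 0.2061 0.2605]
top0 374 230 [0.5161 0.0073 0.066 ]
```

View pics/c1.png

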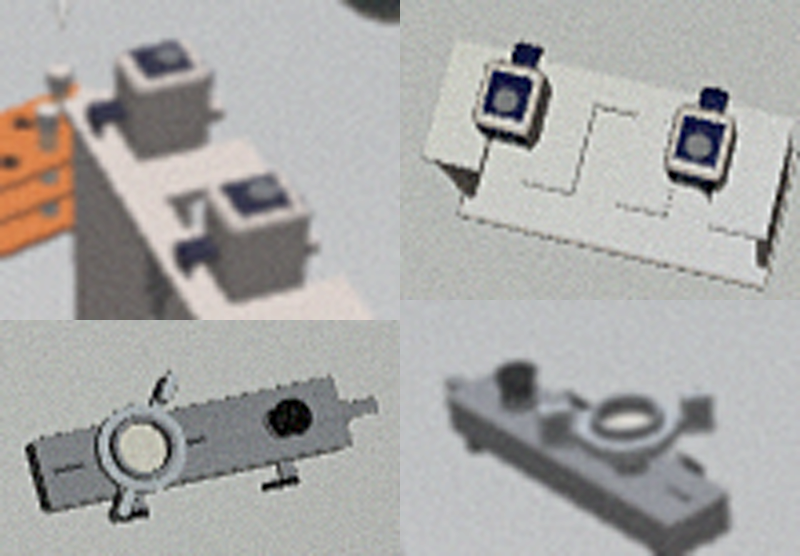

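The crop shows the funnel with one wing to the lower left, on the bar's stopcock (-x) side, and the other to the upper right. Both finger rests point to +x. The tips aren't visible in this crop, so I'll enlarge the part below the shelf and measure the geometry in the same run.

```bash
python3 - <<'E'
from h import *
np.set_printoptions(suppress=True,precision=4)
S=np.load('scene0.npz');T=np.load('top0.npz');PS=cloud(S);PT=cloud(T)
for a in([.5369,.2269],[.5795,.3469],[.565,.33],[.53,.206]): print([np.round(proj(S,[*a,h])) for h in(.02,.056,.1)])
im=S['image'][180:285,310:395]; cv2.imwrite('pics/c2.png',cv2.convertScaleAbs(cv2.resize(im,None,fx=5.7,fy=5.7,interpolation=cv2.INTER_CUBIC),alpha=2.2))
# manifold top & funnel & wings by height, both clouds
for nm,P in(('S',PS),('T',PT)):
    box=(abs(P[...,0]-.515)<.1)&(P[...,1]<-.12)&(P[...,1]>-.5)
    m=box&(abs(P[...,2]-.046)<.006); q=P[m][:,:2].astype(np.float32); r=cv2.minAreaRect(q); print(nm,'bar',m.sum(),r, np.median(P[m][:,2]))
    for lo,hi in((.088,.1),(.098,.115)):
        m=box&(P[...,2]>lo)&(P[...,2]<hi); q=P[m]; print(nm,lo,m.sum(),q.mean(0),q.min(0),q.max(0))
        if lo>.09: print(q[np.argsort(q[:,0])][::4])
    b=(P[...,2]>.235)&(P[...,1]>.1)&(P[...,1]<.45)&(P[...,0]<.75)&(P[...,0]>.4)
    n,l,st,c=cv2.connectedComponentsWithStats(b.astype(np.uint8))
    for i in range(1,n):
        if st[i,4]>50:
            q=P[l==i]; tp=q[q[:,2]>.25]; print(nm,'head',c[i],st[i],cv2.minAreaRect(tp[:,:2].astype(np.float32)),np.median(tp,0),np.percentile(q[:,2],98))
    m=(abs(P[...,2]-.198)<.006)&(P[...,1]>.1)&(P[...,1]<.48)&(P[...,0]<.75)&(P[...,0]>.4)
    print(nm,'shelf',m.sum(),cv2.minAreaRect(P[m][:,:2].astype(np.float32)),np.median(P[m][:,2]))
E
```

```text
[array([342., 235.]), array([342., 226.]), array([342., 215.])]
[array([355., 265.]), array([356., 256.]), array([356., 244.])]
[array([356., 259.]), array([356., 250.]), array([357., 239.])]
[array([340., 231.]), array([340., 222.]), array([340., 210.])]
S bar 428 ((0.5147847533226013, -0.3051171898841858), (0.06633736938238144, 0.2699437737464905), 10.811507225036621) 0.04750237655485297
S 0.088 142 [ 0.5083 -0.2474  0.0929] [ 0.4477 -0.2824  0.088 ] [ 0.5614 -0.2151  0.1   ]
S 0.098 46 [ 0.5059 -0.2517  0.103 ] [ 0.4476 -0.28    0.098 ] [ 0.5609 -0.2213  0.1093]
[[ 0.4476 -0.2258  0.106 ]
 [ 0.453  -0.2233  0.1091]
 [ 0.4575 -0.2305  0.103 ]
 [ 0.46   -0.2333  0.1025]
 [ 0.4651 -0.2321  0.1008]
 [ 0.495  -0.2668  0.0985]
 [ 0.5265 -0.2404  0.098 ]
 [ 0.5438 -0.2674  0.0991]
 [ 0.5497 -0.2697  0.1084]
 [ 0.5524 -0.274   0.0989]
 [ 0.5534 -0.2627  0.1091]
 [ 0.5594 -0.2756  0.1007]]
S head [341.9004 170.1645] [333 163  19  16 231] ((0.5268813371658325, 0.208810955286026), (0.04474933072924614, 0.046895310282707214), 76.32852935791016) [0.5299 0.2126 0.2548] 0.2588176078656295
S head
[... 942 characters left out ...]
8]
 [ 0.5474 -0.2756  0.1041]
 [ 0.551  -0.2739  0.1011]
 [ 0.5538 -0.2739  0.102 ]
 [ 0.5561 -0.2792  0.1046]
 [ 0.5591 -0.2734  0.1054]
 [ 0.5632 -0.2754  0.0998]]
T head [256.9603 204.7184] [248 195  19  20 277] ((0.561831533908844, 0.3320251703262329), (0.037470027804374695, 0.04308467358350754), 77.46915435791016) [0.5614 0.3322 0.2536] 0.25834701875468585
T head [304.537 216.   ] [296 207  18  19 270] ((0.5283697247505188, 0.20715364813804626), (0.038852084428071976, 0.04394325241446495), 75.27440643310547) [0.5287 0.2067 0.2528] 0.25814103979160424
T shelf 1570 ((0.5436246991157532, 0.2714385390281677), (0.24077552556991577, 0.08642350137233734), 75.45734405517578) 0.19796433265744867
```

View pics/c2.png

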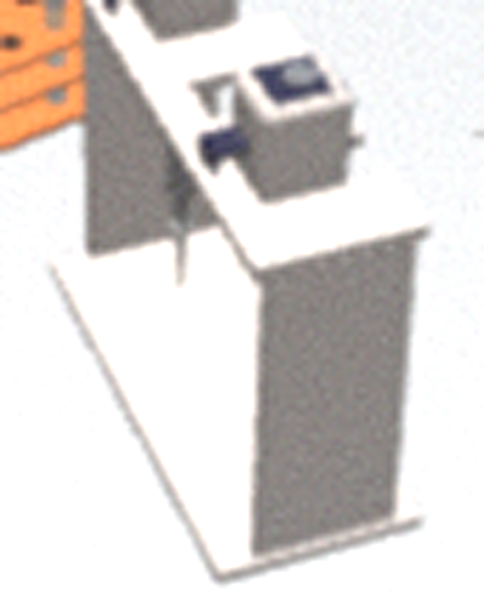

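The tip-fitted pipette is the rack-side one, with its head at top (305,214) and scene (343,172). Below its head a thin tip runs on to scene pixel (341.6,230). The rays predict (340,231) for a tip ending 20 mm up, and row 222 if there were no tip. The other candidate, head at top (258,203), has its lower part hidden behind the end wall. The orange and blue ones are lying on the bench. First I'll move over towards the wing.

Call:
arm_command(
  series=[
    {"dp": [0.03, 0.39, -0.24], "angular": [0, 0, 0], "gripper": 85},
    {"dp": [0.03, 0.39, -0.24], "angular": [0, 0, 0], "gripper": 60},
    {"dp": [0.03, 0.39, -0.24], "angular": [0, 0, 0], "gripper": 45},
    {"dp": [0.03, 0.39, -0.24], "angular": [0, 0, 0], "gripper": 45},
    {"dp": [0.03, 0.39, -0.24], "angular": [0, 0, 0], "gripper": 45},
    {"dp": [0.03, 0.39, -0.24], "angular": [0, 0, 0], "gripper": 45},
    {"dp": [0.03, 0.39, -0.24], "angular": [0, 0, 0], "gripper": 45},
    {"dp": [0.03, 0.39, -0.24], "angular": [0, 0, 0], "gripper": 45},
  ],
)

```text
clock: 1.1
position: [0.4607, -0.2227, 0.1982]
ee_rot: [0.561, 0.429, 0.563, -0.428]
contact_force: [0.7, -0.2, -0.2]
width: 0.0448
```

```bash
cat >> h.py <<'E'
from scipy.spatial.transform import Rotation as Ro
np.set_printoptions(suppress=True,precision=4)
def down(yaw): # tool x down, jaw axis z at yaw (deg)
    a=np.radians(yaw); z=np.array([np.cos(a),np.sin(a),0]); x=np.array([0,0,-1.]); return Ro.from_matrix(np.c_[x,np.cross(z,x),z])
def cur():
    s=get_state(); q=s['ee_rot']; return s,np.array(s['position']),Ro.from_quat([q[1],q[2],q[3],q[0]])
def plan(p,yaw,n):
    s,p0,R=cur(); Rt=down(yaw); w=(R.inv()*Rt).as_rotvec()
    print('now',p0,'yaw',np.degrees(np.arctan2(*R.as_matrix()[1::-1,2])),'F',s['contact_force'],'w',s['width'],'t',s['clock'],'q',np.array(s['qpos']))
    for i in range(n):
        Ri=R*Ro.from_rotvec(w*i/n); print((Ri.inv().apply((np.array(p)-p0)/n)/.12).round(3).tolist(),(w/n/(np.pi/2)).round(3).tolist())
E
python3 - <<'E'
from h import *
S=np.load('scene0.npz');T=np.load('top0.npz')
for nm,d,c in(('S',S,(270,145)),('T',T,(465,230))):
    hsv=cv2.cvtColor(d['image'],cv2.COLOR_BGR2HSV); u,v=c
    print(nm, d['image'][v-3:v+4:3,u-3:u+4:3].tolist())
    lab=cv2.cvtColor(d['image'],cv2.COLOR_BGR2LAB).astype(int)[...,2]-128
    m=np.zeros(lab.shape,np.uint8); m[v-14:v+14,u-14:u+14]=(lab[v-14:v+14,u-14:u+14]>5)
    n,l,st,ce=cv2.connectedComponentsWithStats(m); i=1+st[1:,4].argmax(); print(st[i],ce[i],ray(d,*ce[i],.078))
    P=cloud(d); X=P[...,:2]
    # rim ring 0.090-0.098 fit circle
    r=np.hypot(X[...,0]-.507,X[...,1]+.251); q=P[(r<.033)&(abs(P[...,2]-.094)<.004)]
    A=np.c_[q[:,:2],np.ones(len(q))]; s=np.linalg.lstsq(A,(q[:,:2]**2).sum(1),rcond=None)[0]; print('rim',len(q),s[:2]/2,np.sqrt(s[2]+(s[:2]**2).sum()/4))
    w=P[(r>.038)&(r<.07)&(P[...,2]>.094)&(P[...,2]<.112)]-[.507,-.251,0]
    a=np.degrees(np.arctan2(w[:,1],w[:,0])); print('wing ang',np.median(a[a>0]),np.median(a[a<0]),len(a))
plan([.507-.047,-.251+.022,.2],65,13)
E
```

```text
S [[[59, 58, 59], [80, 82, 82], [73, 74, 73]], [[94, 93, 92], [98, 97, 97], [72, 72, 72]], [[95, 92, 90], [94, 89, 87], [105, 101, 97]]]Traceback (most recent call last):
  File "<stdin>", line 8, in <module>
ValueError: attempt to get argmax of an empty sequence
```

```bash
python3 - <<'E'
from h import *
S=np.load('scene0.npz');T=np.load('top0.npz')
im=T['image'].astype(int); print('rb',(im[...,2]-im[...,0])[218:242,453:478:2])
for nm,d in(('S',S),('T',T)):
    im=d['image'].astype(int); v0,v1,u0,u1=(140,155,258,282) if nm=='S' else (218,242,453,478)
    m=np.zeros(im.shape[:2],np.uint8); m[v0:v1,u0:u1]=(cv2.blur((im[...,2]-im[...,0]).astype(np.float32),(3,3))>7)[v0:v1,u0:u1]
    n,l,st,ce=cv2.connectedComponentsWithStats(m)
    if n>1: i=1+st[1:,4].argmax(); print(nm,st[i],ce[i],ray(d,*ce[i],.078))
    P=cloud(d); r=np.hypot(P[...,0]-.507,P[...,1]+.251); q=P[(r<.033)&(abs(P[...,2]-.094)<.004)]
    A=np.c_[q[:,:2],np.ones(len(q))]; s=np.linalg.lstsq(A,(q[:,:2]**2).sum(1),rcond=None)[0]; print('rim',len(q),s[:2]/2,np.sqrt(s[2]+(s[:2]**2).sum()/4))
    w=P[(r>.038)&(r<.07)&(P[...,2]>.094)&(P[...,2]<.112)]-[.507,-.251,0]
    a=np.degrees(np.arctan2(w[:,1],w[:,0])); print('wing ang',np.median(a[a>0]),np.median(a[a<0]),len(a))
plan([.507-.047,-.251+.022,.2],65,13)
E
```

```text
rb [[  0   0   3   2   0  -6  -1  -6  -1   1   2   3   3]
 [ -2   2   2  -5 -12 -10  -6  -8  -4   1   1   1  -1]
 [  1   5  -5 -10  -6  -5  -2  -5  -6  -2  -5  -3  -6]
 [  1  -5  -9  -6  -1  -2  -3  -9  -6 -10  -4  -6  -3]
 [ -1  -5  -4  -4  -3  -3  -3  -4  -5  -7  -2  -2  -2]
 [ -3  -8  -6   2   4   4   5   0  -3  -6  -5  -6   0]
 [ -4  -7  -1  -5  13  10   9   5  -7  -4  -8  -6  -4]
 [ -7  -9  -3   9  11   6   8   6   5  -3  -3  -2  -5]
 [ -9  -3  -6   9   9   8   9   8   5  -6  -6  -8  -6]
 [ -7  -3  -9  13   8   8   9  10   6   3  -4  -6  -5]
 [ -7  -1  -8   8   5   4   8   8   7  -6  -3  -8  -2]
 [ -7   6  -6   8   7   6  11   9  10   2  -5  -5  -8]
 [ -4  -1  -4  11   6   7   9  11  11  -4  -7 -10  -4]
 [ -7   2  -8   7  10   8   5   5   8   0  -7  -8  -2]
 [ -9  -4  -1   9  10   6   9   9  10   0  -5  -6  -2]
 [ -8  -9   2   6   7   7   7   6  10  -5  -4  -7  -1]
 [ -4  -6  -1  -3   7   8  10   6  11  -3  -5  -6  -3]
 [ -2  -5  -8  -5   3   6   9  11  -2  -6  -9  -7  -3]
 [  3  -7  -4   0  -6   4   9  -1  -3  -7  -7  -3  -4]
 [  2  -8  -9  -4   1  -9  -9  -5  -5  -7  -6  -5   
[... 533 characters left out ...]
0778 F [ 0.7394 -0.2468 -0.1529] w 0.044843464220792266 t 1.1 q [-0.5876  0.2042  1.6891  0.002   1.2512  0.7149]
[-0.001, -0.002, 0.004] [-0.119, -0.0, -0.0]
[-0.001, -0.002, 0.003] [-0.119, -0.0, -0.0]
[-0.001, -0.003, 0.003] [-0.119, -0.0, -0.0]
[-0.001, -0.003, 0.002] [-0.119, -0.0, -0.0]
[-0.001, -0.004, 0.002] [-0.119, -0.0, -0.0]
[-0.001, -0.004, 0.001] [-0.119, -0.0, -0.0]
[-0.001, -0.004, 0.0] [-0.119, -0.0, -0.0]
[-0.001, -0.004, -0.0] [-0.119, -0.0, -0.0]
[-0.001, -0.004, -0.001] [-0.119, -0.0, -0.0]
[-0.001, -0.004, -0.002] [-0.119, -0.0, -0.0]
[-0.001, -0.003, -0.003] [-0.119, -0.0, -0.0]
[-0.001, -0.003, -0.003] [-0.119, -0.0, -0.0]
[-0.001, -0.002, -0.004] [-0.119, -0.0, -0.0]
```

Call:
arm_command(
  series=[
    {"dp": [0, 0, 0], "angular": [-0.118, 0, 0], "gripper": 45},
    {"dp": [0, 0, 0], "angular": [-0.118, 0, 0], "gripper": 45},
    {"dp": [0, 0, 0], "angular": [-0.118, 0, 0], "gripper": 45},
    {"dp": [0, 0, 0], "angular": [-0.118, 0, 0], "gripper": 45},
    {"dp": [0, 0, 0], "angular": [-0.118, 0, 0], "gripper": 45},
    {"dp": [0, 0, 0], "angular": [-0.118, 0, 0], "gripper": 45},
    {"dp": [0, 0, 0], "angular": [-0.118, 0, 0], "gripper": 45},
    {"dp": [0, 0, 0], "angular": [-0.118, 0, 0], "gripper": 45},
  ],
)

```text
clock: 2.1
position: [0.4614, -0.216, 0.1941]
ee_rot: [0.701, -0.067, 0.706, 0.074]
contact_force: [0.4, -0.3, 0.2]
width: 0.0448
```

Call:
arm_command(
  series=[
    {"dp": [0, 0, 0], "angular": [-0.118, 0, 0], "gripper": 45},
    {"dp": [0, 0, 0], "angular": [-0.118, 0, 0], "gripper": 45},
    {"dp": [0, 0, 0], "angular": [-0.118, 0, 0], "gripper": 45},
    {"dp": [0, 0, 0], "angular": [-0.118, 0, 0], "gripper": 45},
    {"dp": [0, 0, 0], "angular": [-0.118, 0, 0], "gripper": 45},
    {"dp": [0.2, 0, 0], "angular": [0, 0, 0], "gripper": 45},
    {"dp": [0.2, 0, 0], "angular": [0, 0, 0], "gripper": 45},
    {"dp": [0, 0, 0], "angular": [0, 0, 0], "gripper": 45},
  ],
)

```text
clock: 3.1
position: [0.4588, -0.2141, 0.1423]
ee_rot: [0.594, -0.375, 0.597, 0.388]
contact_force: [-0.1, -0.2, 1.6]
width: 0.045
```

```bash
python3 - <<'E'
from h import *
plan([.4593,-.2323,.13],66.5,2)
plan([.4593,-.2323,.073],66.5,4)
E
```

```text
now [ 0.4588 -0.2141  0.1423] yaw 65.29636989423031 F [-0.1216 -0.1549  1.5864] w 0.04503062608790982 t 3.1 q [-0.5764  0.2513  1.7764  0.0035  1.1317 -1.7176]
[0.05, -0.034, -0.068] [-0.007, 0.002, -0.005]
[0.051, -0.033, -0.068] [-0.007, 0.002, -0.005]
now [ 0.4588 -0.2141  0.1423] yaw 65.29636989423031 F [-0.1216 -0.1549  1.5864] w 0.04503062608790982 t 3.1 q [-0.5764  0.2513  1.7764  0.0035  1.1317 -1.7176]
[0.144, -0.019, -0.035] [-0.003, 0.001, -0.003]
[0.144, -0.018, -0.035] [-0.003, 0.001, -0.003]
[0.144, -0.018, -0.035] [-0.003, 0.001, -0.003]
[0.144, -0.017, -0.034] [-0.003, 0.001, -0.003]
```

Call:
arm_command(
  series=[
    {"dp": [0.05, -0.034, -0.068], "angular": [-0.007, 0.002, -0.005], "gripper": 45},
    {"dp": [0.05, -0.034, -0.068], "angular": [-0.007, 0.002, -0.005], "gripper": 45},
    {"dp": [0, 0, 0], "angular": [0, 0, 0], "gripper": 45},
    {"dp": [0, 0, 0], "angular": [0, 0, 0], "gripper": 45},
    {"dp": [0, 0, 0], "angular": [0, 0, 0], "gripper": 45},
    {"dp": [0, 0, 0], "angular": [0, 0, 0], "gripper": 45},
    {"dp": [0, 0, 0], "angular": [0, 0, 0], "gripper": 45},
    {"dp": [0, 0, 0], "angular": [0, 0, 0], "gripper": 45},
  ],
)

```text
clock: 4.1
position: [0.461, -0.2347, 0.1321]
ee_rot: [0.591, -0.39, 0.59, 0.387]
contact_force: [0.4, -0.4, 0.6]
width: 0.0448
```

```bash
python3 - <<'E'
from h import *
plan([.4593,-.2323,.074],66.5,5)
d=grab('scene','scene1'); P=cloud(d); 
cv2.imwrite('pics/c3.png',cv2.convertScaleAbs(cv2.resize(d['image'][100:175,220:310],None,fx=7,fy=7,interpolation=cv2.INTER_CUBIC),alpha=1.7))
E
```

```text
now [ 0.461  -0.2347  0.1321] yaw 66.643137668858 F [ 0.3541 -0.4085  0.5802] w 0.044773051070040315 t 4.1 q [-0.6048  0.2653  1.785  -0.001   1.0864 -1.7675]
[0.097, 0.005, 0.003] [0.0, -0.0, 0.001]
[0.097, 0.005, 0.003] [0.0, -0.0, 0.001]
[0.097, 0.004, 0.003] [0.0, -0.0, 0.001]
[0.097, 0.004, 0.003] [0.0, -0.0, 0.001]
[0.097, 0.004, 0.003] [0.0, -0.0, 0.001]
```

View pics/c3.png

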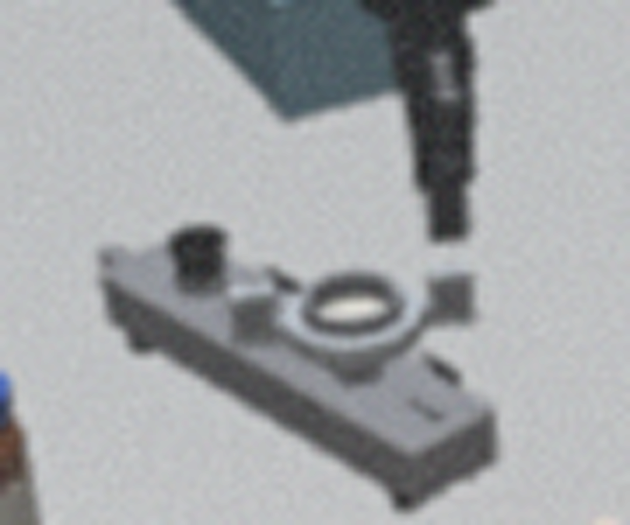

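The fingers (crop (448,240)) hang directly over the near wing (crop (452,290)), seen edge-on along the jaw axis. Next I descend and pinch.

Call:
arm_command(
  series=[
    {"dp": [0.1, 0.005, 0.003], "angular": [0, 0, 0], "gripper": 45},
    {"dp": [0.1, 0.005, 0.003], "angular": [0, 0, 0], "gripper": 45},
    {"dp": [0.1, 0.005, 0.003], "angular": [0, 0, 0], "gripper": 45},
    {"dp": [0.1, 0.005, 0.003], "angular": [0, 0, 0], "gripper": 45},
    {"dp": [0.08, 0.003, 0.003], "angular": [0, 0, 0], "gripper": 45},
    {"dp": [0, 0, 0], "angular": [0, 0, 0], "gripper": 45},
    {"dp": [0, 0, 0], "angular": [0, 0, 0], "gripper": 20},
    {"dp": [0, 0, 0], "angular": [0, 0, 0], "gripper": 5},
  ],
  grip_force=25,
)

```text
clock: 5.15
position: [0.4587, -0.2316, 0.0695]
ee_rot: [0.591, -0.39, 0.591, 0.387]
contact_force: [-3.6, -2.8, 3.8]
width: 0.0099
```

Call:
arm_command(
  series=[
    {"dp": [0, 0, 0], "angular": [0, 0, 0], "gripper": 5},
    {"dp": [0, 0, 0], "angular": [0, 0, 0], "gripper": 5},
    {"dp": [0, 0, 0], "angular": [0, 0, 0], "gripper": 5},
    {"dp": [0, 0, 0], "angular": [0, 0, 0], "gripper": 5},
    {"dp": [0, 0, 0], "angular": [0, 0, 0], "gripper": 5},
    {"dp": [0, 0, 0], "angular": [0, 0, 0], "gripper": 5},
    {"dp": [0, 0, 0], "angular": [0, 0, 0], "gripper": 5},
    {"dp": [0, 0, 0], "angular": [0, 0, 0], "gripper": 5},
  ],
)

```text
clock: 6.15
position: [0.4585, -0.232, 0.0695]
ee_rot: [0.591, -0.389, 0.591, 0.387]
contact_force: [-0.7, -1.3, -3.3]
width: 0.0096
```

```bash
cat >> h.py <<'E'
def arc(c,total,n): # clockwise turn of tool about vertical axis at c, total deg
    s,p0,R=cur(); c=np.array([*c,p0[2]]); r=p0-c
    print('now',p0,'yaw',np.degrees(np.arctan2(*R.as_matrix()[1::-1,2])),'ang',np.degrees(np.arctan2(r[1],r[0])),'rad',np.hypot(*r[:2]),'F',s['contact_force'],'M',s['moment'],'w',s['width'],'t',s['clock'])
    st=Ro.from_rotvec([0,0,-np.radians(total/n)]); d=st.apply(r)-r
    print((R.inv().apply(d)/.12).round(3).tolist(),total/n/90)
E
python3 - <<'E'
from h import *
arc((.507,-.253),48,8)
E
```

```text
now [ 0.4585 -0.232   0.0695] yaw 66.58105737769877 ang 156.60461766667612 rad 0.052808132069961516 F [-0.6586 -1.2511 -3.274 ] M [ 0.0051  0.1118 -0.1591] w 0.009576129322138008 t 6.15
[-0.0, -0.002, 0.046] 0.06666666666666667
```

Call:
arm_command(
  series=[
    {"dp": [0, -0.002, 0.046], "angular": [0.067, 0, 0], "gripper": 5},
    {"dp": [0, -0.002, 0.046], "angular": [0.067, 0, 0], "gripper": 5},
    {"dp": [0, -0.002, 0.046], "angular": [0.067, 0, 0], "gripper": 5},
    {"dp": [0, -0.002, 0.046], "angular": [0.067, 0, 0], "gripper": 5},
    {"dp": [0, 0, 0], "angular": [0, 0, 0], "gripper": 5},
    {"dp": [0, 0, 0], "angular": [0, 0, 0], "gripper": 5},
    {"dp": [0, 0, 0], "angular": [0, 0, 0], "gripper": 5},
    {"dp": [0, 0, 0], "angular": [0, 0, 0], "gripper": 5},
  ],
)

```text
clock: 7.15
position: [0.4717, -0.2141, 0.0695]
ee_rot: [0.66, -0.255, 0.66, 0.252]
contact_force: [-0.3, -0.7, -2.4]
width: 0.0094
```

```bash
python3 - <<'E'
from h import *
arc((.507,-.253),30,5)
E
```

```text
now [ 0.4717 -0.2141  0.0695] yaw 42.088045851406925 ang 132.20895385136112 rad 0.05255823756260418 F [-0.2516 -0.682  -2.4078] M [ 0.0247  0.0107 -0.1404] w 0.009392721444331684 t 7.15
[-0.0, -0.002, 0.046] 0.06666666666666667
```

Call:
arm_command(
  series=[
    {"dp": [0, -0.002, 0.046], "angular": [0.067, 0, 0], "gripper": 5},
    {"dp": [0, -0.002, 0.046], "angular": [0.067, 0, 0], "gripper": 5},
    {"dp": [0, -0.002, 0.046], "angular": [0.067, 0, 0], "gripper": 5},
    {"dp": [0, -0.002, 0.046], "angular": [0.067, 0, 0], "gripper": 5},
    {"dp": [0, -0.002, 0.046], "angular": [0.067, 0, 0], "gripper": 5},
    {"dp": [0, 0, 0], "angular": [0, 0, 0], "gripper": 5},
    {"dp": [0, 0, 0], "angular": [0, 0, 0], "gripper": 5},
    {"dp": [0, 0, 0], "angular": [0, 0, 0], "gripper": 5},
  ],
)

```text
clock: 8.15
position: [0.4966, -0.2017, 0.0695]
ee_rot: [0.704, -0.073, 0.703, 0.069]
contact_force: [1.1, -0.8, -3.1]
width: 0.0099
```

```bash
python3 - <<'E'
from h import *
arc((.507,-.253),4,2)
E
```

```text
now [ 0.4966 -0.2017  0.0695] yaw 11.571445308392853 ang 101.50053642822436 rad 0.05239031519434602 F [ 1.1371 -0.8188 -3.0985] M [ 0.0091  0.06   -0.114 ] w 0.009857777167141419 t 8.15
[0.0, -0.0, 0.015] 0.022222222222222223
```

Call:
arm_command(
  series=[
    {"dp": [0, 0, 0.016], "angular": [0.022, 0, 0], "gripper": 5},
    {"dp": [0, 0, 0.016], "angular": [0.022, 0, 0], "gripper": 5},
    {"dp": [0, 0, 0.016], "angular": [0.011, 0, 0], "gripper": 5},
    {"dp": [0, 0, 0.016], "angular": [0.0, 0, 0], "gripper": 5},
    {"dp": [0, 0, 0.016], "angular": [0, 0, 0], "gripper": 5},
    {"dp": [0, 0, 0.016], "angular": [0, 0, 0], "gripper": 5},
    {"dp": [0, 0, 0.016], "angular": [0, 0, 0], "gripper": 5},
    {"dp": [0, 0, 0.016], "angular": [0, 0, 0], "gripper": 5},
  ],
)

```text
clock: 9.15
position: [0.4967, -0.2017, 0.0696]
ee_rot: [0.695, -0.053, 0.715, 0.045]
contact_force: [-7.6, -3.7, 0.2]
width: 0.0098
```

```bash
python3 - <<'E'
from h import *
arc((.507,-.253),4,2)
E
```

```text
now [ 0.4967 -0.2017  0.0696] yaw 7.984968663362215 ang 101.35200685134961 rad 0.052278868390390774 F [-7.552  -3.694   0.2127] M [ 0.0465 -0.2327  1.1744] w 0.009821518440026976 t 9.15
[-0.0, 0.001, 0.015] 0.022222222222222223
```

Call:
arm_command(
  series=[
    {"dp": [0, 0, 0], "angular": [0, 0, 0], "gripper": 20},
    {"dp": [0, 0, 0], "angular": [0, 0, 0], "gripper": 45},
    {"dp": [0, 0, 0], "angular": [0, 0, 0], "gripper": 45},
    {"dp": [0, 0, 0], "angular": [0, 0, 0], "gripper": 45},
    {"dp": [-0.2, 0, 0], "angular": [0, 0, 0], "gripper": 45},
    {"dp": [-0.4, 0, 0], "angular": [0, 0, 0], "gripper": 60},
    {"dp": [-0.45, 0, 0], "angular": [0, 0, 0], "gripper": 85},
    {"dp": [-0.45, 0, 0], "angular": [0, 0, 0], "gripper": 85},
  ],
)

```text
clock: 10.15
position: [0.5009, -0.1976, 0.2504]
ee_rot: [0.694, -0.049, 0.717, 0.046]
contact_force: [-0.1, 0.7, 0.4]
width: 0.0849
```

```bash
python3 - <<'E'
from h import *
t=grab('top','top2'); s=grab('scene','scene2')
f=lambda im,x,y,w,h:cv2.convertScaleAbs(cv2.resize(im[y:y+h,x:x+w],(400,300),interpolation=cv2.INTER_CUBIC),alpha=1.7)
cv2.imwrite('pics/c4.png',np.hstack([f(t['image'],425,190,110,82),f(s['image'],225,115,80,60)]))
plan([.527,.208,.33],75.5,16)
E
```

```text
now [ 0.5045 -0.1994  0.2555] yaw 7.705543152369136 F [-0.2602 -0.7786  0.6404] w 0.08483137180912627 t 10.25 q [-0.4901  0.2215  1.5203 -0.0218  1.4108 -0.6211]
[-0.042, 0.208, 0.039] [-0.047, -0.001, -0.0]
[-0.042, 0.205, 0.055] [-0.047, -0.001, -0.0]
[-0.042, 0.2, 0.07] [-0.047, -0.001, -0.0]
[-0.042, 0.194, 0.084] [-0.047, -0.001, -0.0]
[-0.042, 0.188, 0.098] [-0.047, -0.001, -0.0]
[-0.042, 0.18, 0.112] [-0.047, -0.001, -0.0]
[-0.041, 0.171, 0.125] [-0.047, -0.001, -0.0]
[-0.041, 0.161, 0.138] [-0.047, -0.001, -0.0]
[-0.041, 0.151, 0.149] [-0.047, -0.001, -0.0]
[-0.041, 0.139, 0.16] [-0.047, -0.001, -0.0]
[-0.041, 0.127, 0.17] [-0.047, -0.001, -0.0]
[-0.04, 0.114, 0.179] [-0.047, -0.001, -0.0]
[-0.04, 0.101, 0.187] [-0.047, -0.001, -0.0]
[-0.04, 0.087, 0.194] [-0.047, -0.001, -0.0]
[-0.039, 0.072, 0.2] [-0.047, -0.001, -0.0]
[-0.039, 0.057, 0.205] [-0.047, -0.001, -0.0]
```

View pics/c4.png

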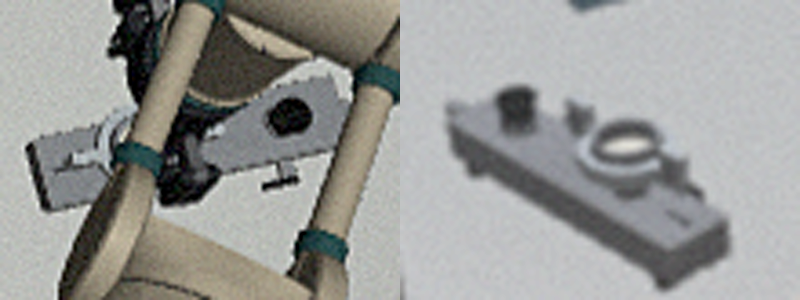

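The collar has turned, and the wings now lie roughly along the bar (scene crop (578,115) and (680,165)). From the picture alone I can't tell whether they are fully in line, so I'll measure it.

```bash
python3 - <<'E'
from h import *
for n in('scene2','top2','scene0','top0'):
    d=np.load(n+'.npz');P=cloud(d); r=np.hypot(P[...,0]-.507,P[...,1]+.253)
    w=P[(r>.040)&(r<.068)&(P[...,2]>.094)&(P[...,2]<.112)]
    a=np.degrees(np.arctan2(w[:,1]+.253,w[:,0]-.507))
    A,B=w[a>0],w[a<0]; print(n,len(A),len(B),A.mean(0) if len(A) else'',B.mean(0) if len(B) else '', np.degrees(np.arctan2(*(A.mean(0)-B.mean(0))[1::-1])) if len(A)and len(B) else '', np.median(a[a>0]))
    m=(abs(P[...,2]-.046)<.005)&(abs(P[...,0]-.515)<.1)&(P[...,1]<-.15)&(P[...,1]>-.45); q=P[m][:,:2]
    # both long edges: per-bin extremes along bar axis
    y=np.array([-np.sin(np.radians(10.8)),np.cos(np.radians(10.8))]); x=np.array([y[1],-y[0]]); u=(q-[.507,-.253])@y; v=(q-[.507,-.253])@x
    b=np.digitize(u,np.arange(-.18,.08,.01)); lo=[];hi=[]
    for k in set(b):
        if (b==k).sum()>8: lo.append((u[b==k].mean(),np.percentile(v[b==k],3)));hi.append((u[b==k].mean(),np.percentile(v[b==k],97)))
    lo,hi=np.array(lo),np.array(hi)
    for e in(lo,hi):
        f=np.polyfit(e[:,0],e[:,1],1); g=abs(e[:,1]-np.polyval(f,e[:,0])); f=np.polyfit(*e[g<=np.median(g)*1.5].T,1); print('  edge slope deg',-np.degrees(np.arctan(f[0])),'+10.8; offset',f[1])
d=np.load('scene2.npz')
for deg in(100.8,104,108): 
    a=np.radians(deg); print(deg,[np.round(np.array(proj(d,[.507+k*.052*np.cos(a),-.253+k*.052*np.sin(a),.104]))-[225,115],1)*5+[400,0] for k in(1,-1)])
E
```

```text
scene2 25 20 [ 0.4953 -0.1983  0.1024] [ 0.5151 -0.3023  0.1023] 100.80124226090174 102.5533028146685
  edge slope deg 3.980541479262966 +10.8; offset -0.02277837380159739
  edge slope deg -0.06327182086661125 +10.8; offset 0.02739940743625272
top2 32 14 [ 0.4968 -0.2017  0.102 ] [ 0.5152 -0.3079  0.1033] 99.82773350769439 101.511155863775
  edge slope deg 0.6643354311184476 +10.8; offset -0.02775577889793864
  edge slope deg -0.23722430455791568 +10.8; offset 0.02542232272904702
scene0 28 21 [ 0.4586 -0.2299  0.1015] [ 0.5528 -0.2713  0.1018] 156.2392001292868 155.29870290177286
  edge slope deg 4.631235397281312 +10.8; offset -0.02530716042056168
  edge slope deg -0.0948452065228728 +10.8; offset 0.027357154265316555
top0 34 32 [ 0.4599 -0.2309  0.1024] [ 0.5533 -0.2737  0.1014] 155.34095546191494 154.43637539820122
  edge slope deg -0.009393131766240608 +10.8; offset -0.02780822065250456
  edge slope deg 0.3431901206162275 +10.8; offset 0.026982636074491185
100.8 [array([667.5, 153.5]), array([573., 101.])]
104 [array([670.5, 151.5]), array([570. , 102.5])]
108 [array([674. , 149.5]), array([566.5, 104.5])]
```

The wing line measures 100.8° (scene) and 99.8° (top) against the bar's 100.8°, and I felt the stop, so the collar is locked. Next is the pipette.

Call:
arm_command(
  series=[
    {"dp": [-0.05, 0.208, 0.04], "angular": [-0.047, 0, 0], "gripper": 85},
    {"dp": [-0.05, 0.205, 0.055], "angular": [-0.047, 0, 0], "gripper": 85},
    {"dp": [-0.05, 0.2, 0.07], "angular": [-0.047, 0, 0], "gripper": 85},
    {"dp": [-0.05, 0.194, 0.084], "angular": [-0.047, 0, 0], "gripper": 85},
    {"dp": [-0.05, 0.188, 0.098], "angular": [-0.047, 0, 0], "gripper": 85},
    {"dp": [-0.05, 0.18, 0.112], "angular": [-0.047, 0, 0], "gripper": 85},
    {"dp": [-0.04, 0.171, 0.125], "angular": [-0.047, 0, 0], "gripper": 85},
    {"dp": [-0.04, 0.161, 0.138], "angular": [-0.047, 0, 0], "gripper": 85},
  ],
)

```text
clock: 11.25
position: [0.5146, 0.0096, 0.2954]
ee_rot: [0.65, -0.257, 0.668, 0.254]
contact_force: [0.6, 0.5, -0.5]
width: 0.085
```

Call:
arm_command(
  series=[
    {"dp": [-0.04, 0.151, 0.149], "angular": [-0.047, 0, 0], "gripper": 85},
    {"dp": [-0.04, 0.139, 0.16], "angular": [-0.047, 0, 0], "gripper": 85},
    {"dp": [-0.04, 0.127, 0.17], "angular": [-0.047, 0, 0], "gripper": 85},
    {"dp": [-0.04, 0.114, 0.179], "angular": [-0.047, 0, 0], "gripper": 85},
    {"dp": [-0.04, 0.1, 0.187], "angular": [-0.047, 0, 0], "gripper": 85},
    {"dp": [-0.04, 0.087, 0.194], "angular": [-0.047, 0, 0], "gripper": 85},
    {"dp": [-0.04, 0.072, 0.2], "angular": [-0.047, 0, 0], "gripper": 85},
    {"dp": [0, 0, 0], "angular": [0, 0, 0], "gripper": 85},
  ],
)

```text
clock: 12.25
position: [0.5201, 0.1961, 0.3218]
ee_rot: [0.558, -0.418, 0.579, 0.424]
contact_force: [0.0, -1.0, -0.4]
width: 0.0853
```

```bash
python3 - <<'E'
from h import *
plan([.528,.208,.30],75.5,6)
# refined head centre: blue display/top outline by rays at top height .252, using head mask by depth>.24 and by both views
for n in('scene0','top0'):
    d=np.load(n+'.npz');P=cloud(d)
    m=(P[...,2]>.248)&(abs(P[...,0]-.528)<.04)&(abs(P[...,1]-.208)<.04)
    q=P[m]; y=np.array([.25,.968]);x=np.array([.968,-.25]); 
    for ax in(x,y): t=q[:,:2]@ax; print(n,'range',np.percentile(t,[2,98]),'c',(np.percentile(t,2)+np.percentile(t,98))/2,'exp',np.array([.528,.208])@ax)
E
```

```text
now [0.5201 0.1961 0.3218] yaw 73.06148361092215 F [ 0.0456 -0.9632 -0.3672] w 0.08529592600127289 t 12.25 q [ 0.2383  0.2279  1.3517 -0.0044  1.5926 -1.0367]
[0.03, -0.006, 0.02] [-0.005, -0.002, -0.003]
[0.03, -0.006, 0.019] [-0.005, -0.002, -0.003]
[0.03, -0.006, 0.019] [-0.005, -0.002, -0.003]
[0.03, -0.006, 0.019] [-0.005, -0.002, -0.003]
[0.03, -0.006, 0.019] [-0.005, -0.002, -0.003]
[0.03, -0.006, 0.019] [-0.005, -0.002, -0.003]
scene0 range [0.4357 0.4808] c 0.4582784198861686 exp 0.459104
scene0 range [0.3174 0.3551] c 0.3362708558969565 exp 0.333344
top0 range [0.4391 0.4805] c 0.45980924707770277 exp 0.459104
top0 range [0.3145 0.3514] c 0.3329279761943606 exp 0.333344
```

Call:
arm_command(
  series=[
    {"dp": [0.03, -0.006, 0.02], "angular": [-0.005, -0.002, -0.003], "gripper": 85},
    {"dp": [0.03, -0.006, 0.02], "angular": [-0.005, -0.002, -0.003], "gripper": 85},
    {"dp": [0.03, -0.006, 0.02], "angular": [-0.005, -0.002, -0.003], "gripper": 85},
    {"dp": [0.03, -0.006, 0.02], "angular": [-0.005, -0.002, -0.003], "gripper": 85},
    {"dp": [0.03, -0.006, 0.02], "angular": [-0.005, -0.002, -0.003], "gripper": 85},
    {"dp": [0.03, -0.006, 0.02], "angular": [-0.005, -0.002, -0.003], "gripper": 85},
    {"dp": [0, 0, 0], "angular": [0, 0, 0], "gripper": 85},
    {"dp": [0, 0, 0], "angular": [0, 0, 0], "gripper": 85},
  ],
)

```text
clock: 13.25
position: [0.5279, 0.2064, 0.2969]
ee_rot: [0.559, -0.435, 0.558, 0.432]
contact_force: [-1.1, -1.2, 0.5]
width: 0.0852
```

```bash
python3 - <<'E'
from h import *
plan([.528,.2085,.214],75.5,6)
E
```

```text
now [0.5279 0.2064 0.2969] yaw 75.65877547113705 F [-1.0822 -1.1896  0.522 ] w 0.08519068903466484 t 13.25 q [ 0.2521  0.2332  1.4037 -0.0033  1.5021 -1.0682]
[0.115, 0.001, 0.003] [0.0, -0.0, 0.0]
[0.115, 0.001, 0.003] [0.0, -0.0, 0.0]
[0.115, 0.001, 0.003] [0.0, -0.0, 0.0]
[0.115, 0.001, 0.003] [0.0, -0.0, 0.0]
[0.115, 0.001, 0.003] [0.0, -0.0, 0.0]
[0.115, 0.001, 0.003] [0.0, -0.0, 0.0]
```

Call:
arm_command(
  series=[
    {"dp": [0.115, 0.001, 0.003], "angular": [0, 0, 0], "gripper": 85},
    {"dp": [0.115, 0.001, 0.003], "angular": [0, 0, 0], "gripper": 85},
    {"dp": [0.115, 0.001, 0.003], "angular": [0, 0, 0], "gripper": 85},
    {"dp": [0.115, 0.001, 0.003], "angular": [0, 0, 0], "gripper": 85},
    {"dp": [0.1, 0.001, 0.003], "angular": [0, 0, 0], "gripper": 85},
    {"dp": [0.08, 0.001, 0.003], "angular": [0, 0, 0], "gripper": 85},
    {"dp": [0, 0, 0], "angular": [0, 0, 0], "gripper": 85},
    {"dp": [0, 0, 0], "angular": [0, 0, 0], "gripper": 85},
  ],
)

```text
clock: 14.25
position: [0.5275, 0.2084, 0.2136]
ee_rot: [0.558, -0.435, 0.559, 0.433]
contact_force: [-0.2, -0.5, 0.4]
width: 0.0849
```

```bash
python3 - <<'E'
from h import *
plan([.528,.2085,.214],75.5,1)
d=grab('scene','scene3')
cv2.imwrite('pics/c5.png',cv2.convertScaleAbs(cv2.resize(d['image'][120:260,300:400],None,fx=4.2,fy=4.2,interpolation=cv2.INTER_CUBIC),alpha=1.9))
E
```

```text
now [0.5275 0.2084 0.2136] yaw 75.65894817030951 F [-0.2076 -0.5214  0.3844] w 0.08489727142195572 t 14.25 q [ 0.2558  0.2745  1.5519 -0.0035  1.3147 -1.0638]
[-0.004, -0.004, 0.002] [0.002, -0.002, 0.001]
```

View pics/c5.png

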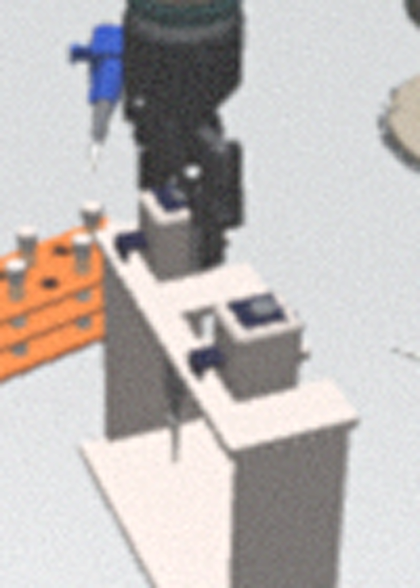

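The fingers straddle the tip-fitted pipette's head (crop (165,210)). The tip is visible under the shelf at (176,455), and the other pipette hangs free at (258,330). I'll close the gripper.

Call:
arm_command(
  series=[
    {"dp": [0, 0, 0], "angular": [0, 0, 0], "gripper": 30},
    {"dp": [0, 0, 0], "angular": [0, 0, 0], "gripper": 30},
    {"dp": [0, 0, 0], "angular": [0, 0, 0], "gripper": 30},
    {"dp": [0, 0, 0], "angular": [0, 0, 0], "gripper": 30},
    {"dp": [0, 0, 0], "angular": [0, 0, 0], "gripper": 30},
    {"dp": [0, 0, 0], "angular": [0, 0, 0], "gripper": 30},
    {"dp": [0, 0, 0], "angular": [0, 0, 0], "gripper": 30},
    {"dp": [0, 0, 0], "angular": [0, 0, 0], "gripper": 30},
  ],
  grip_force=50,
)

```text
clock: 15.3
position: [0.5281, 0.2086, 0.2149]
ee_rot: [0.559, -0.435, 0.558, 0.432]
contact_force: [-1.3, 0.2, 0.5]
width: 0.0396
```

```bash
python3 - <<'E'
from h import *
plan([.5275,.2085,.2296],75.5,3)
s,p,R=cur(); print(R.inv().apply([-.968,.25,0]))
E
```

```text
now [0.5281 0.2086 0.2149] yaw 75.65488240655462 F [-1.2816  0.1707  0.5386] w 0.039627739209235395 t 15.3 q [ 0.2558  0.2732  1.5502 -0.0035  1.315  -1.0638]
[-0.041, 0.001, -0.001] [0.001, -0.0, 0.001]
[-0.041, 0.001, -0.001] [0.001, -0.0, 0.001]
[-0.041, 0.002, -0.001] [0.001, -0.0, 0.001]
[-0.0043  0.9997  0.0024]
```

Call:
arm_command(
  series=[
    {"dp": [-0.035, 0, 0], "angular": [0, 0, 0], "gripper": 30},
    {"dp": [-0.035, 0, 0], "angular": [0, 0, 0], "gripper": 30},
    {"dp": [-0.035, 0, 0], "angular": [0, 0, 0], "gripper": 30},
    {"dp": [-0.035, 0, 0], "angular": [0, 0, 0], "gripper": 30},
    {"dp": [0, 0, 0], "angular": [0, 0, 0], "gripper": 30},
    {"dp": [0, 0, 0], "angular": [0, 0, 0], "gripper": 30},
    {"dp": [0, 0, 0], "angular": [0, 0, 0], "gripper": 30},
    {"dp": [0, 0, 0], "angular": [0, 0, 0], "gripper": 30},
  ],
)

```text
clock: 16.3
position: [0.5276, 0.2085, 0.2323]
ee_rot: [0.559, -0.435, 0.558, 0.432]
contact_force: [1.3, -0.1, -1.4]
width: 0.0394
```

```bash
python3 - <<'E'
from h import *
plan([.528-.968*.06,.2085+.25*.06,.2296],75.65,7)
E
```

```text
now [0.5276 0.2085 0.2323] yaw 75.65782997450737 F [ 1.3423 -0.1428 -1.423 ] w 0.03940671835378975 t 16.3 q [ 0.2559  0.263   1.5207 -0.0035  1.356  -1.0638]
[0.003, 0.071, 0.0] [0.0, -0.0, 0.0]
[0.003, 0.071, 0.0] [0.0, -0.0, 0.0]
[0.003, 0.071, 0.0] [0.0, -0.0, 0.0]
[0.003, 0.071, 0.0] [0.0, -0.0, 0.0]
[0.003, 0.071, 0.0] [0.0, -0.0, 0.0]
[0.003, 0.071, 0.0] [0.0, -0.0, 0.0]
[0.003, 0.071, 0.0] [0.0, -0.0, 0.0]
```

Call:
arm_command(
  series=[
    {"dp": [0, 0.04, 0], "angular": [0, 0, 0], "gripper": 30},
    {"dp": [0, 0.06, 0], "angular": [0, 0, 0], "gripper": 30},
    {"dp": [0, 0.07, 0], "angular": [0, 0, 0], "gripper": 30},
    {"dp": [0, 0.07, 0], "angular": [0, 0, 0], "gripper": 30},
    {"dp": [0, 0.07, 0], "angular": [0, 0, 0], "gripper": 30},
    {"dp": [0, 0.07, 0], "angular": [0, 0, 0], "gripper": 30},
    {"dp": [0, 0.07, 0], "angular": [0, 0, 0], "gripper": 30},
    {"dp": [0, 0.04, 0], "angular": [0, 0, 0], "gripper": 30},
  ],
)

```text
clock: 17.3
position: [0.4658, 0.2242, 0.2321]
ee_rot: [0.558, -0.435, 0.559, 0.433]
contact_force: [0.1, 0.1, -2.1]
width: 0.0394
```

```bash
python3 - <<'E'
from h import *
plan([.528-.968*.11,.2085+.25*.11,.2323],75.65,7)
E
```

```text
now [0.4658 0.2242 0.2321] yaw 75.67885279313695 F [ 0.1114  0.0911 -2.1003] w 0.039391615322064436 t 17.3 q [ 0.3161  0.1876  1.6234 -0.0031  1.3298 -1.004 ]
[-0.0, 0.055, 0.001] [0.0, -0.0, 0.0]
[-0.0, 0.055, 0.001] [0.0, -0.0, 0.0]
[-0.0, 0.055, 0.001] [0.0, -0.0, 0.0]
[-0.0, 0.055, 0.001] [0.0, -0.0, 0.0]
[-0.0, 0.055, 0.001] [0.0, -0.0, 0.0]
[-0.0, 0.055, 0.001] [0.0, -0.0, 0.0]
[-0.0, 0.055, 0.001] [0.0, -0.0, 0.0]
```

Call:
arm_command(
  series=[
    {"dp": [0, 0.07, 0], "angular": [0, 0, 0], "gripper": 30},
    {"dp": [0, 0.09, 0], "angular": [0, 0, 0], "gripper": 30},
    {"dp": [0, 0.09, 0], "angular": [0, 0, 0], "gripper": 30},
    {"dp": [0, 0.09, 0], "angular": [0, 0, 0], "gripper": 30},
    {"dp": [0, 0.06, 0], "angular": [0, 0, 0], "gripper": 30},
    {"dp": [-0.1, 0, 0], "angular": [0, 0, 0], "gripper": 30},
    {"dp": [-0.2, 0, 0], "angular": [0, 0, 0], "gripper": 30},
    {"dp": [-0.2, 0, 0], "angular": [0, 0, 0], "gripper": 30},
  ],
)

```text
clock: 18.3
position: [0.415, 0.2369, 0.2937]
ee_rot: [0.557, -0.435, 0.559, 0.433]
contact_force: [-0.4, 0.6, -0.6]
width: 0.0395
```

Call:
arm_command(
  series=[
    {"dp": [-0.2, 0, 0], "angular": [0, 0, 0], "gripper": 30},
    {"dp": [-0.2, 0, 0], "angular": [0, 0, 0], "gripper": 30},
    {"dp": [-0.2, 0, 0], "angular": [0, 0, 0], "gripper": 30},
    {"dp": [-0.1, 0, 0], "angular": [0, 0, 0], "gripper": 30},
    {"dp": [0, 0, 0], "angular": [0, 0, 0], "gripper": 30},
    {"dp": [0, 0, 0], "angular": [0, 0, 0], "gripper": 30},
    {"dp": [0, 0, 0], "angular": [0, 0, 0], "gripper": 30},
    {"dp": [0, 0, 0], "angular": [0, 0, 0], "gripper": 30},
  ],
)

```text
clock: 19.3
position: [0.4169, 0.2369, 0.3838]
ee_rot: [0.56, -0.436, 0.557, 0.432]
contact_force: [-0.5, 1.0, -0.8]
width: 0.0397
```

```bash
python3 - <<'E'
from h import *
plan([.42,0,.37],50,10)
d=grab('scene','scene4'); print(proj(d,[*cur()[1][:2],cur()[1][2]-.19]))
cv2.imwrite('pics/c6.png',cv2.convertScaleAbs(cv2.resize(d['image'][80:240,260:400],None,fx=3.7,fy=3.7,interpolation=cv2.INTER_CUBIC),alpha=1.9))
E
```

```text
now [0.4169 0.2369 0.3838] yaw 75.6367925929006 F [-0.5022  1.0479 -0.8315] w 0.03970095673332282 t 19.3 q [ 0.3751  0.0762  1.3906 -0.0046  1.6702 -0.9455]
[0.012, -0.051, -0.191] [0.028, 0.0, 0.0]
[0.012, -0.06, -0.188] [0.028, 0.0, 0.0]
[0.012, -0.068, -0.185] [0.028, 0.0, 0.0]
[0.012, -0.076, -0.182] [0.028, 0.0, 0.0]
[0.012, -0.085, -0.178] [0.028, 0.0, 0.0]
[0.012, -0.092, -0.174] [0.028, 0.0, 0.0]
[0.012, -0.1, -0.17] [0.028, 0.0, 0.0]
[0.012, -0.108, -0.165] [0.028, 0.0, 0.0]
[0.012, -0.115, -0.161] [0.028, 0.0, 0.0]
[0.012, -0.122, -0.155] [0.028, 0.0, 0.0]
(np.float64(378.2132267437473), np.float64(176.23517479693828))
```

View pics/c6.png

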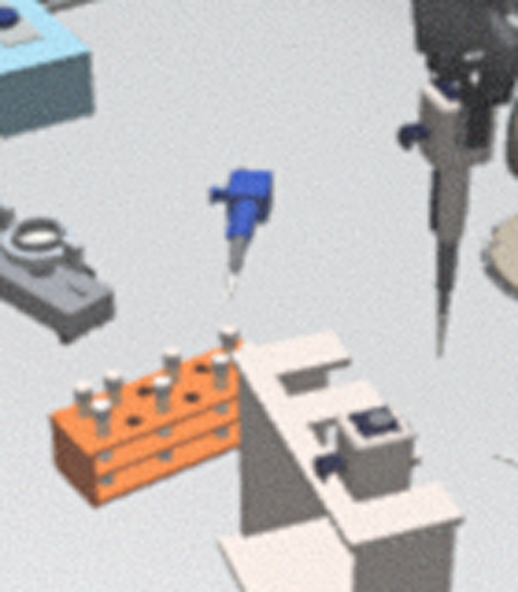

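The pipette has its tip and is hanging upright. The tip end is at crop (440,357), full pixel (378.9,176.5), where I predicted (378,176). The rack and the other pipette haven't moved, and the collar's wings lie along the bar. I'll carry it across high.

Call:
arm_command(
  series=[
    {"dp": [0, -0.04, -0.12], "angular": [0.028, 0, 0], "gripper": 30},
    {"dp": [0.005, -0.06, -0.188], "angular": [0.028, 0, 0], "gripper": 30},
    {"dp": [0.005, -0.068, -0.185], "angular": [0.028, 0, 0], "gripper": 30},
    {"dp": [0.005, -0.076, -0.182], "angular": [0.028, 0, 0], "gripper": 30},
    {"dp": [0.005, -0.085, -0.178], "angular": [0.028, 0, 0], "gripper": 30},
    {"dp": [0.005, -0.092, -0.174], "angular": [0.028, 0, 0], "gripper": 30},
    {"dp": [0.005, -0.1, -0.17], "angular": [0.028, 0, 0], "gripper": 30},
    {"dp": [0.005, -0.108, -0.165], "angular": [0.028, 0, 0], "gripper": 30},
  ],
)

```text
clock: 20.35
position: [0.4172, 0.0451, 0.3793]
ee_rot: [0.63, -0.325, 0.63, 0.319]
contact_force: [0.0, -0.3, -2.2]
width: 0.0396
```

```bash
python3 - <<'E'
from h import *
plan([.5065,-.2525,.37],30,16)
E
```

```text
now [0.4172 0.0451 0.3793] yaw 54.14160946484524 F [ 0.0145 -0.303  -2.1972] w 0.039568012871003894 t 20.35 q [-0.0515 -0.0194  1.5008 -0.008   1.6556 -0.9972]
[0.006, -0.128, -0.098] [0.017, -0.0, 0.0]
[0.006, -0.131, -0.095] [0.017, -0.0, 0.0]
[0.006, -0.133, -0.091] [0.017, -0.0, 0.0]
[0.006, -0.136, -0.088] [0.017, -0.0, 0.0]
[0.006, -0.138, -0.084] [0.017, -0.0, 0.0]
[0.006, -0.14, -0.081] [0.017, -0.0, 0.0]
[0.006, -0.142, -0.077] [0.017, -0.0, 0.0]
[0.006, -0.144, -0.073] [0.017, -0.0, 0.0]
[0.006, -0.146, -0.069] [0.017, -0.0, 0.0]
[0.006, -0.148, -0.065] [0.017, -0.0, 0.0]
[0.005, -0.15, -0.062] [0.017, -0.0, 0.0]
[0.005, -0.151, -0.058] [0.017, -0.0, 0.0]
[0.005, -0.153, -0.054] [0.017, -0.0, 0.0]
[0.005, -0.154, -0.05] [0.017, -0.0, 0.0]
[0.005, -0.155, -0.045] [0.017, -0.0, 0.0]
[0.005, -0.156, -0.041] [0.017, -0.0, 0.0]
```

Call:
arm_command(
  series=[
    {"dp": [0, -0.128, -0.098], "angular": [0.017, 0, 0], "gripper": 30},
    {"dp": [0, -0.131, -0.095], "angular": [0.017, 0, 0], "gripper": 30},
    {"dp": [0, -0.133, -0.091], "angular": [0.017, 0, 0], "gripper": 30},
    {"dp": [0, -0.136, -0.088], "angular": [0.017, 0, 0], "gripper": 30},
    {"dp": [0, -0.138, -0.084], "angular": [0.017, 0, 0], "gripper": 30},
    {"dp": [0, -0.14, -0.081], "angular": [0.017, 0, 0], "gripper": 30},
    {"dp": [0, -0.142, -0.077], "angular": [0.017, 0, 0], "gripper": 30},
    {"dp": [0, -0.144, -0.073], "angular": [0.017, 0, 0], "gripper": 30},
  ],
)

```text
clock: 21.35
position: [0.4556, -0.1164, 0.3812]
ee_rot: [0.663, -0.249, 0.664, 0.24]
contact_force: [0.5, -0.3, -1.8]
width: 0.0393
```

Call:
arm_command(
  series=[
    {"dp": [0, -0.146, -0.069], "angular": [0.017, 0, 0], "gripper": 30},
    {"dp": [0, -0.148, -0.065], "angular": [0.017, 0, 0], "gripper": 30},
    {"dp": [0, -0.15, -0.062], "angular": [0.017, 0, 0], "gripper": 30},
    {"dp": [0, -0.151, -0.058], "angular": [0.017, 0, 0], "gripper": 30},
    {"dp": [0, -0.153, -0.054], "angular": [0.017, 0, 0], "gripper": 30},
    {"dp": [0, -0.13, -0.05], "angular": [0.017, 0, 0], "gripper": 30},
    {"dp": [0, 0, 0], "angular": [0, 0, 0], "gripper": 30},
    {"dp": [0, 0, 0], "angular": [0, 0, 0], "gripper": 30},
  ],
)

```text
clock: 22.35
position: [0.4851, -0.236, 0.382]
ee_rot: [0.682, -0.19, 0.683, 0.181]
contact_force: [-0.6, 0.5, -0.7]
width: 0.0391
```

```bash
python3 - <<'E'
from h import *
plan([.5065,-.2525,.33],30,4)
E
```

```text
now [ 0.4851 -0.236   0.382 ] yaw 30.410973201586746 F [-0.5595  0.4717 -0.6765] w 0.039059586373106865 t 22.35 q [-0.5755  0.1717  1.2821 -0.0093  1.6808 -1.1074]
[0.109, -0.051, 0.022] [0.001, -0.001, 0.002]
[0.109, -0.051, 0.022] [0.001, -0.001, 0.002]
[0.108, -0.052, 0.022] [0.001, -0.001, 0.002]
[0.108, -0.052, 0.021] [0.001, -0.001, 0.002]
```

Call:
arm_command(
  series=[
    {"dp": [0.08, -0.05, 0.022], "angular": [0.001, -0.001, 0.002], "gripper": 30},
    {"dp": [0.1, -0.05, 0.022], "angular": [0.001, -0.001, 0.002], "gripper": 30},
    {"dp": [0.1, -0.05, 0.022], "angular": [0.001, -0.001, 0.002], "gripper": 30},
    {"dp": [0.08, -0.05, 0.022], "angular": [0.001, -0.001, 0.002], "gripper": 30},
    {"dp": [0.02, 0, 0], "angular": [0, 0, 0], "gripper": 30},
    {"dp": [0, 0, 0], "angular": [0, 0, 0], "gripper": 30},
    {"dp": [0, 0, 0], "angular": [0, 0, 0], "gripper": 30},
    {"dp": [0, 0, 0], "angular": [0, 0, 0], "gripper": 30},
  ],
)

```text
clock: 23.35
position: [0.5076, -0.2508, 0.3331]
ee_rot: [0.683, -0.182, 0.683, 0.186]
contact_force: [-0.6, 0.0, -1.1]
width: 0.0396
```

```bash
python3 - <<'E'
from h import *
plan([.5065,-.2525,.283],30,5)
s=grab('scene','scene5');t=grab('top','top5'); p=cur()[1]
tip=p-[0,0,.195]; print('tip pred',tip,proj(s,tip),proj(t,tip)); print('mem',proj(s,[.5065,-.2525,.078]),proj(t,[.5065,-.2525,.078]))
f=lambda im,x,y,w,h:cv2.convertScaleAbs(cv2.resize(im[y:y+h,x:x+w],(400,500),interpolation=cv2.INTER_CUBIC),alpha=1.8)
cv2.imwrite('pics/c7.png',np.hstack([f(s['image'],232,85,72,90),f(t['image'],425,190,72,90)]))
E
```

```text
now [ 0.5076 -0.2508  0.3331] yaw 30.1602853075831 F [-0.5723  0.0257 -1.0604] w 0.03963360055483914 t 23.35 q [-0.584   0.2254  1.3277  0.0034  1.5914 -1.1104]
[0.083, -0.002, -0.003] [0.0, 0.0, -0.001]
[0.084, -0.002, -0.003] [0.0, 0.0, -0.001]
[0.084, -0.002, -0.003] [0.0, 0.0, -0.001]
[0.084, -0.002, -0.003] [0.0, 0.0, -0.001]
[0.084, -0.002, -0.003] [0.0, 0.0, -0.001]
tip pred [ 0.5076 -0.2508  0.1381] (np.float64(268.2704791691827), np.float64(132.39860038306182)) (np.float64(468.0927055705156), np.float64(226.68596450486118))
mem (np.float64(269.6363612673223), np.float64(146.5390194211378)) (np.float64(462.7915116233141), np.float64(230.5244086517376))
```

View pics/c7.png

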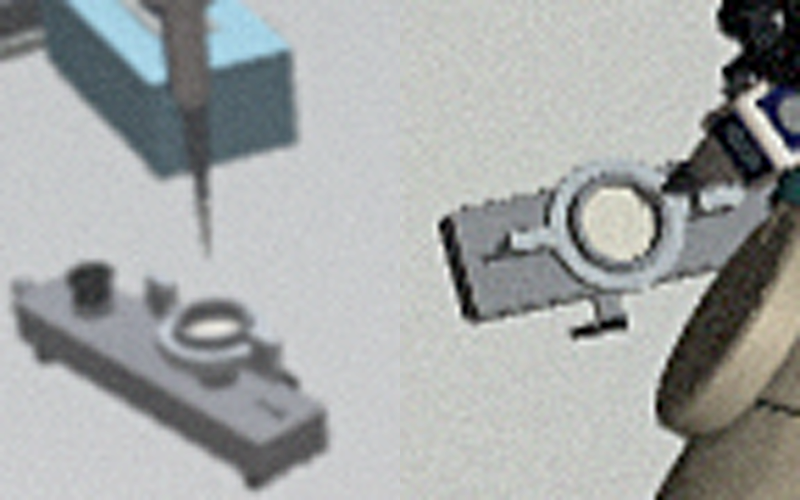

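The tip end is at scene crop (208,258), full pixel (269.4,131.4), where I predicted (268.3,132.4). The funnel is centred below it at (215,328). In the top view the wings lie over the marks and in line with the bar. The pinch arc gives the collar centre as (0.5066, -0.2535), which agrees with the vision fits, so I'll descend there.

Call:
arm_command(
  series=[
    {"dp": [0.05, 0.004, -0.003], "angular": [0, 0, 0], "gripper": 30},
    {"dp": [0.08, 0.004, -0.003], "angular": [0, 0, 0], "gripper": 30},
    {"dp": [0.08, 0.004, -0.003], "angular": [0, 0, 0], "gripper": 30},
    {"dp": [0.06, 0.003, -0.003], "angular": [0, 0, 0], "gripper": 30},
    {"dp": [0.04, 0.003, -0.003], "angular": [0, 0, 0], "gripper": 30},
    {"dp": [0, 0, 0], "angular": [0, 0, 0], "gripper": 30},
    {"dp": [0, 0, 0], "angular": [0, 0, 0], "gripper": 30},
    {"dp": [0, 0, 0], "angular": [0, 0, 0], "gripper": 30},
  ],
)

```text
clock: 24.45
position: [0.5045, -0.2494, 0.2931]
ee_rot: [0.683, -0.182, 0.683, 0.186]
contact_force: [-0.2, -0.7, -1.7]
width: 0.0402
```

```bash
python3 - <<'E'
from h import *
plan([.507,-.2535,.283],30,1)
E
```

```text
now [ 0.5045 -0.2494  0.2931] yaw 30.16235780871599 F [-0.1985 -0.6532 -1.6854] w 0.0402164383638387 t 24.45 q [-0.585   0.2311  1.4155  0.0034  1.4982 -1.1117]
[0.084, -0.04, 0.001] [0.002, 0.001, -0.003]
```

Call:
arm_command(
  series=[
    {"dp": [0, -0.02, 0], "angular": [0.001, 0, -0.001], "gripper": 30},
    {"dp": [0, -0.02, 0], "angular": [0.001, 0, -0.001], "gripper": 30},
    {"dp": [0.02, 0, 0], "angular": [0, 0, 0], "gripper": 30},
    {"dp": [0.02, 0, 0], "angular": [0, 0, 0], "gripper": 30},
    {"dp": [0.02, 0, 0], "angular": [0, 0, 0], "gripper": 30},
    {"dp": [0, 0, 0], "angular": [0, 0, 0], "gripper": 30},
    {"dp": [0, 0, 0], "angular": [0, 0, 0], "gripper": 30},
    {"dp": [0, 0, 0], "angular": [0, 0, 0], "gripper": 30},
  ],
)

```text
clock: 25.45
position: [0.5073, -0.254, 0.2858]
ee_rot: [0.684, -0.183, 0.682, 0.183]
contact_force: [-0.1, 0.2, -1.4]
width: 0.0399
```

```bash
python3 - <<'E'
from h import *
plan([.507,-.2535,.283],30,1)
s=grab('scene','scene6'); p=cur()[1]
print(proj(s,p-[0,0,.195]),proj(s,p-[0,0,.1]))
cv2.imwrite('pics/c8.png',cv2.convertScaleAbs(cv2.resize(s['image'][110:165,240:300],None,fx=10,fy=10,interpolation=cv2.INTER_CUBIC),alpha=1.8))
E
```

```text
now [ 0.5073 -0.254   0.2858] yaw 29.970977844154817 F [-0.1289  0.1693 -1.4345] w 0.03991961537187918 t 25.45 q [-0.5881  0.2388  1.4229  0.0019  1.4794 -1.1113]
[0.023, 0.005, -0.0] [-0.0, 0.001, -0.0]
(np.float64(268.9510419516869), np.float64(143.41427287027778)) (np.float64(266.80065850926303), np.float64(120.11076026355674))
```

View pics/c8.png

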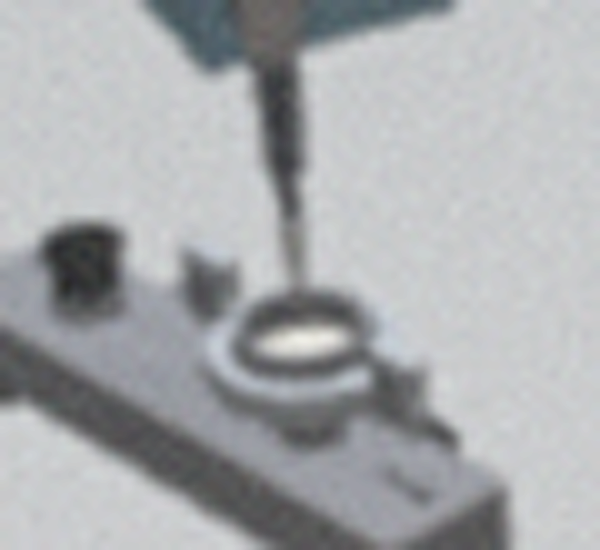

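```bash
python3 - <<'E'
from h import *
# background-subtracted darkness along the tip axis, pipette over plain bench (scene4, scene5)
for n,p in(('scene4',[.4169,.2369,.3838]),('scene5',[.5076,-.2508,.3331])):
    d=np.load(n+'.npz'); g=d['image'].astype(float).mean(2); p=np.array(p); e=np.array(proj(d,p-[0,0,.195])); b=np.array(proj(d,p-[0,0,.159]));print(n,'tip',e,'nozzle end',b)
    for v in range(int(b[1])-3,int(e[1])+4):
        u=int(round(e[0]+(b[0]-e[0])*(v-e[1])/(b[1]-e[1]))); w=g[v,u-8:u+9]; bg=np.median(np.r_[w[:4],w[-4:]]); k=(bg-w)[4:13]; print(v,u,'sum',round(k.sum()),'cen',round((k.clip(4)-4)@np.arange(u-4,u+5)/max((k.clip(4)-4).sum(),1),1), k.round().astype(int).tolist())
E
```

```text
scene4 tip [378.1051 177.6273] nozzle end [378.8262 167.3655]
164 379 sum 185 cen 379.2 [0, 0, 7, 43, 62, 52, 22, -1, 0]
165 379 sum 140 cen 379.1 [2, -2, 10, 37, 44, 36, 14, 0, -2]
166 379 sum 136 cen 379.1 [-2, 1, 7, 34, 49, 38, 12, 0, -3]
167 379 sum 130 cen 379.0 [0, -1, 7, 34, 51, 34, 7, 0, -1]
168 379 sum 102 cen 378.9 [-5, 0, 6, 32, 44, 29, -1, -3, 0]
169 379 sum 102 cen 378.8 [0, -2, 7, 32, 39, 23, 2, 1, 0]
170 379 sum 86 cen 378.7 [-1, -2, 7, 34, 40, 16, -2, -4, -1]
171 379 sum 84 cen 378.7 [-1, -2, 6, 32, 36, 13, 1, -1, 0]
172 379 sum 82 cen 378.5 [2, 1, 8, 29, 32, 8, 0, 1, 1]
173 378 sum 55 cen 378.5 [-1, 0, 0, 5, 26, 26, 2, -2, -2]
174 378 sum 66 cen 378.4 [0, 1, 1, 8, 27, 28, 3, -3, 0]
175 378 sum 58 cen 378.4 [-1, 0, 1, 5, 28, 22, 3, -1, 1]
176 378 sum 32 cen 378.4 [0, 0, 0, 4, 16, 11, 1, -2, 0]
177 378 sum 1 cen 0.0 [-1, 1, -2, 2, 3, 1, -1, -1, -2]
178 378 sum -5 cen 0.0 [0, 0, -2, -3, 1, 0, 0, 0, -1]
179 378 sum -4 cen 0.0 [-1, 0, -1, -2, -1, -1, 0, -1, 3]
180 378 sum 3 cen 0.0 [4, -1, -1, -1, 0, 2, 0, 1, 0]
scene5 tip [268.2806 132.3969] nozzle end [267.4595 123.4498
[... 224 characters left out ...]
45, 34, 2, -1]
124 268 sum 86 cen 268.2 [1, 0, -1, 13, 37, 29, 4, 2, 1]
125 268 sum 72 cen 268.3 [0, 1, -3, 10, 35, 28, 4, -2, -1]
126 268 sum 68 cen 268.6 [-2, 2, -1, 4, 30, 34, 6, -3, -2]
127 268 sum 75 cen 268.4 [1, 0, 0, 8, 29, 34, 4, 0, 1]
128 268 sum 68 cen 268.4 [1, 1, -1, 8, 24, 31, 4, -2, 1]
129 268 sum 27 cen 268.8 [-2, 0, -3, 1, 9, 24, 3, -2, -3]
130 268 sum 31 cen 268.8 [-2, -1, 1, 1, 9, 21, 3, -2, 0]
131 268 sum 6 cen 268.9 [2, -2, -1, -3, 4, 10, 1, -4, -1]
132 268 sum -2 cen 0.0 [0, 0, -1, -1, 0, 0, 2, -2, -1]
133 268 sum -5 cen 0.0 [-2, 2, -1, 1, -1, -1, -2, 0, 0]
134 268 sum -12 cen 0.0 [-2, -2, 0, -2, -1, -3, 0, 0, -2]
135 269 sum -9 cen 0.0 [-1, -2, 2, -2, -1, 0, -1, -3, 0]
```

```bash
python3 - <<'E'
from h import *
for n in('scene0','scene3'):
    d=np.load(n+'.npz'); g=d['image'].astype(float).mean(2); e=np.array(proj(d,[.528,.2085,.02])); b=np.array(proj(d,[.528,.2085,.056]));print(n,'tip',e,b)
    for v in range(int(b[1]),int(e[1])+4):
        u=341; w=g[v,u-8:u+9]; bg=np.median(np.r_[w[:3],w[-3:]]); k=(bg-w)[4:13]; print(v,'sum',round(k.sum()),k.round().astype(int).tolist())
# scene height bias: bar top, rim, caps, bench near manifold
P=cloud(np.load('scene0.npz')); 
for nm,P in(('S',P),('T',cloud(np.load('top0.npz')))):
    m=(abs(P[...,0]-.40)<.02)&(abs(P[...,1]+.25)<.03); print(nm,'bench',np.median(P[m][:,2]))
    m=(abs(P[...,0]-.40)<.02)&(abs(P[...,1]-.24)<.03); print(nm,'bench stand',np.median(P[m][:,2]))
    r=np.hypot(P[...,0]-.507,P[...,1]+.2535); q=P[(r<.0255)&(r>.0215)&(P[...,2]>.085)]; print('rim z',np.median(q[:,2]),len(q))
    q=P[(r<.012)]; print('membrane z',np.median(q[:,2]),len(q))
E
```

```text
scene0 tip [340.6946 230.7987] [340.8204 221.8358]
221 sum -84 [12, 5, 4, 5, 11, -2, -31, -42, -46]
222 sum -58 [4, -9, -12, 3, 28, 11, -24, -30, -29]
223 sum 52 [-3, -5, -8, 10, 42, 29, -1, -7, -5]
224 sum 81 [-2, -2, -2, 10, 44, 32, 5, -3, -1]
225 sum 89 [-1, 1, 0, 14, 44, 28, 5, -2, -1]
226 sum 71 [-2, 0, -2, 11, 37, 25, 3, -2, 0]
227 sum 68 [0, 0, 2, 12, 32, 21, 2, 2, -1]
228 sum 56 [0, 1, -2, 7, 29, 19, 1, 0, 1]
229 sum 47 [1, -2, 1, 9, 26, 11, 1, 0, 1]
230 sum 19 [0, -2, 1, 4, 10, 4, 1, -1, 1]
231 sum -6 [-1, -1, -1, -2, 0, 0, -1, -1, 0]
232 sum 3 [4, 0, 0, 0, -2, 0, -1, 2, 0]
233 sum 1 [2, 1, -2, 0, -2, 1, 0, 1, 1]
scene3 tip [340.6946 230.7987] [340.8204 221.8358]
221 sum -82 [8, 8, 3, 7, 12, -2, -30, -44, -46]
222 sum -64 [3, -5, -15, 5, 27, 8, -23, -32, -31]
223 sum 59 [-2, -4, -8, 11, 45, 29, -1, -7, -4]
224 sum 94 [-3, -1, -1, 14, 48, 34, 3, -2, 2]
225 sum 102 [1, 3, 4, 13, 46, 30, 6, -1, 1]
226 sum 81 [1, -1, -2, 10, 39, 28, 3, 0, 2]
227 sum 62 [0, -1, 0, 10, 35, 18, 2, -2, 0]
228 sum 60 [1, -1, -1, 10, 31, 19, 2, -1, 0]
229 sum 53 [-2, -1, 0, 9, 29, 16, 4, -2, 0]
230 sum 20 [4, -1, 0, 5, 10, 4, 0, 0, -2]
231 sum 3 [-1, 0, 0, 0, 2, 1, -2, 2, 1]
232 sum -4 [0, 0, -2, -1, -1, 0, -1, 1, -2]
233 sum 5 [1, 1, 1, -2, 0, 2, 2, 0, 1]
S bench 0.002891912062509373
S bench stand 0.0023306225439947235
rim z 0.09245419122039797 35
membrane z 0.05336062121821158 15
T bench -0.000879357415847322
T bench stand -8.25493469247215e-05
rim z 0.09297101768821459 74
membrane z 0.07758505762663591 51
```

Call:
arm_command(
  series=[
    {"dp": [0.014, 0.003, 0], "angular": [0, 0, 0], "gripper": 30},
    {"dp": [0.014, 0.003, 0], "angular": [0, 0, 0], "gripper": 30},
    {"dp": [0, 0, 0], "angular": [0, 0, 0], "gripper": 30},
    {"dp": [0, 0, 0], "angular": [0, 0, 0], "gripper": 30},
    {"dp": [0, 0, 0], "angular": [0, 0, 0], "gripper": 30},
    {"dp": [0, 0, 0], "angular": [0, 0, 0], "gripper": 30},
    {"dp": [0, 0, 0], "angular": [0, 0, 0], "gripper": 30},
    {"dp": [0, 0, 0], "angular": [0, 0, 0], "gripper": 30},
  ],
)

```text
clock: 26.5
position: [0.507, -0.2534, 0.2823]
ee_rot: [0.684, -0.183, 0.682, 0.183]
contact_force: [0.1, 0.0, -1.1]
width: 0.0393
```

```bash
python3 - <<'E'
from h import *
plan([.507,-.2535,.2825],30,1); s,p,R=cur(); print('tool axis',R.as_matrix()[:,0],'qd',np.abs(s['qd']).max())
a=grab('scene','scene7'); P=cloud(a); P0=cloud(np.load('scene0.npz'))
g=a['image'].astype(float).mean(2); print(g[134:146,264:275].round().astype(int))
r=np.hypot(P[...,0]-.507,P[...,1]+.253); w=P[(r>.04)&(r<.068)&(P[...,2]>.094)&(P[...,2]<.112)]; A=w[w[:,1]>-.253].mean(0);B=w[w[:,1]<-.253].mean(0); print('wing line',np.degrees(np.arctan2(*(A-B)[1::-1])))
d0=np.load('scene0.npz')['image'].astype(int)
for nm,(u,v,U,V) in dict(rack=(272,172,325,215),box=(205,190,252,230),bottle=(205,150,226,185),pip2=(345,185,375,215)).items(): print(nm,'img diff',np.abs(a['image'].astype(int)-d0)[v:V,u:U].mean().round(2))
E
```

```text
now [ 0.507  -0.2534  0.2823] yaw 29.97132472179076 F [ 0.146   0.0437 -1.1463] w 0.03932069990912094 t 26.5 q [-0.5874  0.239   1.4309  0.0019  1.4708 -1.1107]
[-0.001, -0.001, -0.001] [-0.0, 0.001, -0.0]
tool axis [ 0.0018  0.0011 -1.    ] qd 0.0008928107183292267
[[113 113 116 104  77  67  86 110 113 112 114]
 [113 114 112 106  86  71  85 108 115 114 112]
 [112 116 115 114  99  76  83 112 115 112 113]
 [106 114 116 113 104  79  88 111 114 111 116]
 [100 114 112 107  95  75  74  95 103 105 109]
 [ 96 106  95  80  73  62  59  63  72  75  86]
 [ 89  80  64  54  55  50  57  52  48  49  57]
 [ 80  55  48  46  43  51  54  54  53  49  46]
 [ 68  49  48  58  67  74  73  80  80  76  60]
 [ 61  63  77  94 107 108 105 117 122 112  96]
 [ 66  81 104 116 122 123 120 123 118 106  92]
 [ 52  64  84  97  99 100  98  93  83  72  59]]
wing line 100.24695149055304
rack img diff 1.77
box img diff 1.66
bottle img diff 1.89
pip2 img diff 1.95
```

```bash
python3 -c "
from rig import sign_off
print(sign_off())"
```

```text
the job is handed in; nothing more can be done
None
```

I locked the collar first, then carried the tip-fitted pipette to the filter and handed the job in with the arm holding it upright over the membrane. The clock read 26.5 s at the last state reading.

- **Collar:** it turned clockwise to a felt stop. The wing line measures 100.2° against the bar's 100.8°.
- **Pipette choice:** I took the rack-side pipette, identified by its tip showing under the shelf.
- **Carry:** I lifted it from the slot, drew it out and carried it over the edge of the rack with the tip about 9 cm above the tube caps. No contact force showed on the way.
- **Final pose:** the TCP is at (0.507, -0.2534, 0.2823), about 0.1° from vertical and still. The tip should be 9–12 mm above the membrane and centred within about 1–2 mm.
- **Other objects:** image differences for the rack, tip box, bottle and second pipette stay at noise level (under 2 grey levels).

Two checks fell short:
- **Tip height:** the scene view put the tip end about 1.5 pixels (5–6 mm) above the value predicted from the grasp. About 2.5 mm of that is the camera's height bias, and some is probably the thin tip end fading out. I set the height for a tip 0–2 mm higher than predicted.
- **Last view:** the tip end could not be seen against the dark inside of the funnel. The final gap therefore rests on arm position and the earlier views.

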